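# Slide a painted tile out over the fettling tray

## Task

With the fingertips, push the painted tile back until it lies square against the rail along the far side of the white ledge, and push it along the rail until about a third of it hangs over the end of the ledge above the grey fettling tray, so that its rough edge can be cleaned there. The paint is not fired: push the tile only by its bare sides, never touch its painted face, and never lift the tile or let it drop. Leave everything else where it is, and finish with the hand clear.

Things in the scene. Friction and masses are not known exactly. Their poses are not given: they have to be found in the camera images.
- tile: Square ceramic tile, loose, flat on the ledge: 150 x 150 mm, 9 mm thick (8 mm red clay body with bare sides, painted face 1 mm proud on top), about 0.28 to 0.54 kg, sliding with 2 to 6 N. Origin: centre of its underside; x, y parallel to its sides, z up. It starts near the ledge's middle (up to 50 mm either way along it), its centre 15 to 37 mm short of where it would touch the rail, turned up to 0.15 rad.
- face: The painted face of the tile, fixed on its top: dark blue with a round flower in cream, turquoise and ochre, 140 x 140 x 1 mm, leaving a bare red border of 5 mm all round. Origin at the centre of its underside, 8 mm above the tile's origin. Must not be touched.
- ledge: White riser shelf fixed on the bench, open at both ends: flat top 220 mm deep (x, from -110 to +110 mm) by 400 mm long (y, from -200 to +200 mm), 90 mm above the bench; board 18 mm thick on two uprights. Origin on the bench under its middle; x points away from the robot towards the rail, y along the ledge to the robot's left, z up. Turned up to 0.17 rad.
- rail (a point): Middle of the near face of the ledge's brown wooden rail, at the level of the ledge's top: x = +95 mm, y = 0, z = 90 mm in the ledge's frame, same axes. The rail runs the whole length of the ledge along its far side, 15 mm wide, 12 mm high above the top. A tile square against it has its centre at x = +20 mm in the ledge's frame.
- tray: Grey plastic fettling tray, 200 x 200 x 30 mm, open on top, fixed on the bench just past one end of the ledge, its centre 115 mm beyond that end: at y = +315 mm of the ledge's frame in some starts and -315 mm in others. Origin at the centre of its underside. A rubbing block and a knife lie in it.
- carrier: Wooden jar carrier, 200 x 200 mm with four paint jars, 80 mm high in all, fixed on the bench just past the other end of the ledge. Origin at the centre of its underside.
- block: Cork rubbing block lying loose in the tray, 40 x 85 x 24 mm. Origin at the centre of its underside. To be left alone.
- knife: Fettling knife with a wooden handle lying loose in the tray, 150 mm long (along its x), 12 mm thick. Origin under its middle. To be left alone.
- jar_a: White paint jar with a red lid, loose, 66 mm across and 75 mm high, standing on the bench between robot and ledge, to one side. Origin under its centre. To be left alone.
- jar_b: White paint jar with a green lid, loose, 66 mm across and 85 mm high, standing behind the ledge. Origin under its centre. To be left alone.
- brush_pot: White pot with four brushes, loose, 72 mm across, 200 mm high with the brushes, standing behind the ledge. Origin under its centre. To be left alone.
- cup: White mug, loose, 76 mm across and 80 mm high, standing on the bench between robot and ledge, to one side. Origin under its centre. To be left alone.

How it is judged:
By the outcome, as a careful person would: the job done as asked, in the order asked, and still so for the second after the job is handed in, with the robot touching nothing.
It also fails if it takes over 61 s, if anything falls off the work surface, if the arm or the gripper's body presses on something with over 40 N, if the wrist force passes 120 N, or if a joint passes its speed limit or range.

## Robot

A 7-joint arm with a two-finger parallel gripper is mounted at the origin on the work surface. World frame = base frame: x ahead of the robot, y to its left, z up, the work surface at z = 0. Lengths are in m, angles in rad, forces in N, time in s.
With the tool pointing down it reaches from about 0.425 to 0.925 m from the base axis. Payload 6.8 kg.
Tool frame: the origin (TCP) lies at the very end of the fingers, on their centre line; the grasp point (between the pads) lies 19 mm behind it (bot.grasp_offset is the distance from the TCP to the grasp point, in m); z points along the fingers, y is the direction in which the jaws open and shut (so a half turn about z gives the same grasp; the last joint's range is limited). The gripper opens to 85 mm and grips with 20 to 120 N. Pads are 22 mm wide; open, the fingers measure 114 mm over their backs; the gripper's body (76 mm by 85 mm) begins 54 mm behind the grasp point. The pads swing forward as they close: fully open they stand 13 mm farther back than shut.
Start: joints at [1.01, 0.477, 0.022, 1.555, -0.011, 1.109, -0.083], TCP at [0.295, -0.607, 0.231] pointing down, gripper open.
Joint ranges: [-2.96, 2.96], [-0.34, 2.1], [-1.41, 1.46], [0.24, 2.44], [-1.37, 4.51], [0.17, 1.92], [-2.96, 2.96]. Speed limits (rad/s): [2.39, 2.39, 3.14, 3.14, 3.14, 3.14, 3.14].

## Interface

Orientations are given as a unit quaternion [w, x, y, z].
In Python, from station import monitor, cams, bot, finder gives the robot as it stands.
- The arm moves only by the tool jog_arm, never from a script. Its argument "plan" is a list of rows, each an object of numbers: "x", "y", "z": the shift along the tool's x, y, z as a fraction of full scale; "wx", "wy", "wz": the turn, a rotation vector about the tool's x, y, z as a fraction of full scale. A call has 1 to 12 rows; each row is the pose to reach, as a shift and turn from the pose measured when the call began, along the tool's axes at that moment, turning the shorter way round; what a row does not reach only later rows make up. Full scale, the value 1, is 20 cm for a shift and 180 degrees for a turn. A row lasts 1/12 s, in which the tool goes at most 41.7 mm and 7.16 degrees, less where a joint would pass 70% of its speed; a pose out of reach is approached as far as the arm can. A call with a number of a shift or a turn outside -1 to 1 is refused whole. A call with a gripper value outside its range is refused whole. "hand" is the opening, from -1 (shut) to 1 (fully open), set as the call begins (left out, the last holds). The fingers move at their own pace and stop on an object; "grip_force" is the grip in N (left out, the last holds). Time passes only in rows, so rows that repeat a pose let the fingers close. It gives the time, the measured TCP pose, the force and the opening at its end, in the units of the state.
- monitor.get_obs(): the state, without advancing time (a new reading comes with each control period).
- cams.read_camera(name): name is "scene" or "side" or "wrist"; returns the picture (420x560x3 uint8, red, green, blue); there is no depth.
- cams.get_calibration(name): a dict with "fx", "fy", "cx", "cy" (pixels), "distortion" ([k1, k2, p1, p2, k3] as OpenCV has them; the pictures are not rectified), "extrinsics" (4x4, takes a point from world to camera coordinates). Camera axes: x right, y down, z forward; pixel columns grow to the right and rows downward; lengths in m; the calibration is good to about 2 mm. A picture is of the moment at which its call begins: read the wrist's pose just before it. get_calibration takes no time and is no camera call; for the wrist camera it gives the pose at the moment of the call.
- bot.hand_in(): hands the job in, once; it reports no verdict.
Trained networks look in the newest picture that a camera, given by its name, has taken for a name from the list of things; names that differ only in an ending like _2 or _b are one class to them, and where a whole thing is asked for, a point or a joint stands for the part that bears it (a point fixed in the world has none). Each returns a list of dicts, best first, with "confidence" (0 to 1); they miss things now and then, are a little off and sometimes report something else, mostly with a low value. They report only what shows in the picture. A call takes as long as a camera call.
- finder.find_in(camera, target): "bbox" ([left, top, width, height] in pixels, round what is visible of it).
- finder.place_of(camera, target): "location" ([column, row] in pixels: a listed point, or the origin of a listed thing).
The state is a dict: "t": time; "q": joint angles; "joint_vel": joint speeds; "joint_torque": joint torques, N m; "eef_pos": TCP position; "tool_rot": TCP orientation; "contact_force": force on the tool from outside, world axes, zero at the start; "torque": the same for the moment, N m; "gripper_width": opening from 0.0 (shut) to 1.0 (fully open).
Only numpy, scipy, OpenCV 4.12 (cv2) and the standard library are available. Lean on these libraries where they do the work, as an engineer would, in place of code of your own. Each camera call takes 0.05 s, during which the arm holds its last target. There are 200 camera calls.

## Working session

There is one attempt and no reset: what is moved stays moved. The work goes in short steps, Python scripts to look and compute and a tool call to move; the robot and the scene stay as the last step left them, time stands still between calls to the robot, and variables do not carry over. Pictures are saved under pics/ and viewed, about 8 in all and at most 12, crops included, and the job is handed in when it is done.

Besides the shell and the picture viewer there is one more tool, called after "Emit:" by a JSON object that holds its "api" and its "payload", one argument or row to a line. jog_arm: Moves the arm, as the interface text tells. Shift numbers are shares of 20 cm and turn numbers shares of 180 degrees, none past 1 either way. Its arguments: {"type":"object","properties":{"plan":{"type":"array","items":{"type":"object","properties":{"x":{"type":"number","minimum":-1,"maximum":1},"y":{"type":"number","minimum":-1,"maximum":1},"z":{"type":"number","minimum":-1,"maximum":1},"wx":{"type":"number","minimum":-1,"maximum":1},"wy":{"type":"number","minimum":-1,"maximum":1},"wz":{"type":"number","minimum":-1,"maximum":1}}}},"hand":{"type":"number"},"grip_force":{"type":"number"}},"required":["plan"]}

```bash
mkdir -p pics; ls
cat > look.py <<'E'
import sys,cv2
from station import monitor,cams,bot,finder
import numpy as np
E
python3 - <<'E'
import cv2,numpy as np
from station import monitor,cams,bot,finder
o=monitor.get_obs();print(o['t'],o['eef_pos'],o['tool_rot'],o['gripper_width'])
ims=[]
for c in ['scene','side']:
    im=cams.read_camera(c)[:,:,::-1];cv2.imwrite(f'pics/{c}0.png',im)
    k=cams.get_calibration(c);print(c,[round(k[a],1) for a in('fx','fy','cx','cy')],k['distortion'],np.round(k['extrinsics'],3).tolist())
    for n in ['tile','ledge','rail','tray']:
        print(n,[(np.round(d['location'],1).tolist(),round(d['confidence'],2)) for d in finder.place_of(c,n)[:2]])
print(monitor.get_obs()['t'])
E
```

```text
pics
0.0 [ 0.29505093 -0.60642757  0.23029946] [-9.05773617e-04  9.74475362e-01  2.24492491e-01 -2.63745569e-04] 1.0033716181919452
scene [419.3, 419.3, 274.3, 212.1] [0.02234274 0.         0.         0.         0.        ] [[0.041, 0.999, 0.01, -0.055], [0.701, -0.022, -0.712, -0.305], [-0.712, 0.036, -0.702, 1.438], [0.0, 0.0, 0.0, 1.0]]
tile [([267.5, 223.8], 0.65)]
ledge [([264.4, 252.6], 0.62)]
rail [([263.7, 261.1], 0.87), ([178.7, 181.3], 0.38)]
tray [([389.2, 250.8], 0.66)]
side [448.6, 448.6, 283.2, 207.1] [-0.09629842  0.          0.          0.          0.        ] [[-0.901, -0.434, -0.01, 0.499], [-0.204, 0.445, -0.872, 0.178], [0.383, -0.784, -0.489, 0.855], [0.0, 0.0, 0.0, 1.0]]
tile [([274.3, 201.1], 0.89)]
ledge [([273.9, 229.5], 0.94)]
rail [([239.9, 190.5], 0.75)]
tray [([199.5, 310.3], 0.62)]
0.5
```

View pics/scene0.png

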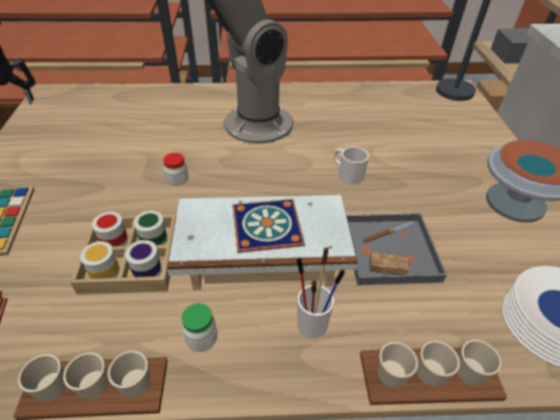

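View pics/side0.png

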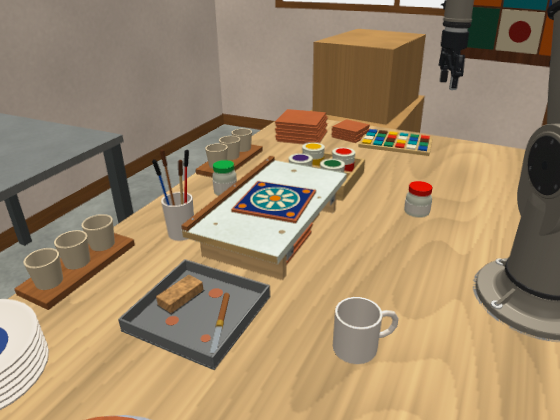

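The tray is at +y (image right in the scene view, about (393,247)). The tile is at (267,225), short of the rail, and the ledge runs from about column 172 to 353. Next I back-project the outlines.

```bash
cat > look.py <<'E'
import cv2,numpy as np
from station import monitor,cams,bot,finder
def back(cal,px,z):
    K=np.array([[cal['fx'],0,cal['cx']],[0,cal['fy'],cal['cy']],[0,0,1]])
    p=cv2.undistortPoints(np.array(px,float).reshape(-1,1,2),K,np.array(cal['distortion'])).reshape(-1,2)
    E=np.array(cal['extrinsics']);R,t=E[:3,:3],E[:3,3]
    d=np.c_[p,np.ones(len(p))]@R; c=-R.T@t
    return c[:2]+d[:,:2]*((z-c[2])/d[:,2])[:,None]
def rectify(c,im,z,x0,x1,y0,y1,s=1000):
    """top-down map, 1 px = 1 mm; row=x-x0, col=y-y0"""
    cal=cams.get_calibration(c)
    K=np.array([[cal['fx'],0,cal['cx']],[0,cal['fy'],cal['cy']],[0,0,1]])
    X,Y=np.meshgrid(np.arange(x0,x1,1/s),np.arange(y0,y1,1/s),indexing='ij')
    E=np.array(cal['extrinsics']);r,_=cv2.Rodrigues(E[:3,:3])
    p,_=cv2.projectPoints(np.stack([X,Y,0*X+z],-1).reshape(-1,3),r,E[:3,3],K,np.array(cal['distortion']))
    p=p.reshape(*X.shape,2).astype(np.float32)
    return cv2.remap(np.ascontiguousarray(im),p[...,0],p[...,1],cv2.INTER_LINEAR)
def rect(mask,x0,y0):
    mask=cv2.morphologyEx(mask.astype(np.uint8),cv2.MORPH_OPEN,np.ones((5,5)))
    cs,_=cv2.findContours(mask,cv2.RETR_EXTERNAL,cv2.CHAIN_APPROX_NONE)
    c=max(cs,key=cv2.contourArea); (cx,cy),(w,h),a=cv2.minAreaRect(cv2.convexHull(c))
    return x0+cy/1000,y0+cx/1000,w,h,a
E
python3 - <<'E'
from look import *
x0,x1,y0,y1=.45,.85,-.3,.35
out=[]
for c in ['scene','side']:
    im=cv2.imread(f'pics/{c}0.png')
    print(c,'ledge',[np.round(back(cams.get_calibration(c),finder.place_of(c,n)[0]['location'],z),3).tolist() for n,z in (('ledge',0.0),('rail',.09),('tile',.09),('tray',0))] if 0 else '')
    a=rectify(c,im,.099,x0,x1,y0,y1); hsv=cv2.cvtColor(a,cv2.COLOR_BGR2HSV).astype(int)
    blue=(hsv[...,0]>100)&(hsv[...,0]<135)&(hsv[...,1]>120)&(hsv[...,2]<150)
    print(c,'face',np.round(rect(cv2.morphologyEx(blue.astype(np.uint8),cv2.MORPH_CLOSE,np.ones((9,9))),x0,y0),3))
    b=rectify(c,im,.09,x0,x1,y0,y1);out.append(b)
    hsv=cv2.cvtColor(b,cv2.COLOR_BGR2HSV).astype(int)
    w=(hsv[...,1]<40)&(hsv[...,2]>170)
    print(c,'ledge',np.round(rect(w,x0,y0),3))
cv2.imwrite('pics/top0.png',cv2.resize(np.vstack(out),None,fx=.75,fy=.75))
E
```

```text
scene ledge 
scene face [5.71000e-01 1.30000e-02 1.32275e+02 1.34355e+02 8.40680e+01]
scene ledge [5.68000e-01 1.00000e-03 1.97245e+02 4.01170e+02 8.97980e+01]
side ledge 
side face [5.69000e-01 1.00000e-02 1.37260e+02 1.36139e+02 8.42180e+01]
side ledge [ 5.73000e-01 -4.00000e-03  2.06543e+02  4.04102e+02  8.97770e+01]
```

View pics/top0.png

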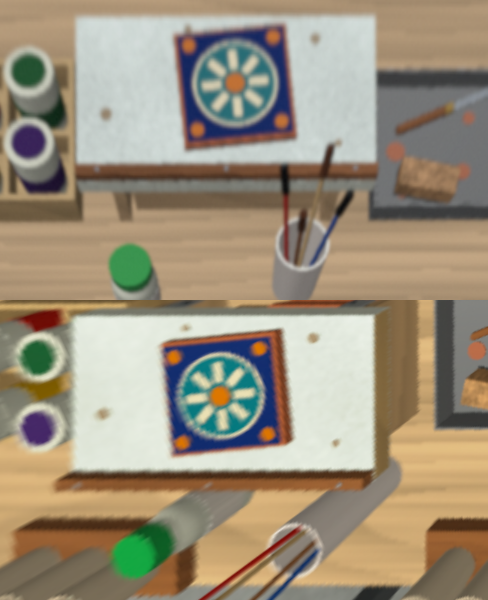

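```bash
cat > go.py <<'E'
import sys
from look import *
from scipy.spatial.transform import Rotation as Ro
def row(x,y,z,hdeg):
    o=monitor.get_obs();q=o['tool_rot'];R=Ro.from_quat([q[1],q[2],q[3],q[0]])
    s=R.inv().apply(np.array([x,y,z])-o['eef_pos'])/.2
    h=np.radians(hdeg);X=[np.cos(h),np.sin(h),0];Z=[0,0,-1]
    T=Ro.from_matrix(np.c_[X,np.cross(Z,X),Z]);w=(R.inv()*T).as_rotvec()/np.pi
    print('shift',np.round(s,4).tolist(),'turn',np.round(w,4).tolist())
if __name__=='__main__':
    o=monitor.get_obs();q=o['tool_rot'];X=Ro.from_quat([q[1],q[2],q[3],q[0]]).as_matrix()[:,0]
    print(round(o['t'],2),np.round(o['eef_pos'],4),'head',round(np.degrees(np.arctan2(X[1],X[0])),2),'q',np.round(o['q'],2),'F',np.round(o['contact_force'],1),round(o['gripper_width'],2))
    row(*map(float,sys.argv[1:5]))
E
python3 go.py .47 .0115 .15 0.2
python3 - <<'E'
from look import *
for c in ['scene','side']:
    im=cams.read_camera(c);cal=cams.get_calibration(c)
    for n,z in (('brush_pot',0),('jar_b',0),('jar_a',0),('cup',0),('ledge',0),('rail',.09),('tile',.09),('tray',0)):
        d=finder.place_of(c,n)
        if d: print(c,n,np.round(back(cal,d[0]['location'],z),3),round(d[0]['confidence'],2))
E
```

```text
0.5 [ 0.2953 -0.607   0.2313] head 25.94 q [ 1.01  0.48  0.02  1.56 -0.01  1.11 -0.08] F [ 0.8  1.  -0.1] 1.0
shift [2.1382, -2.3988, 0.4065] turn [-0.0, -0.0, 0.143]
scene brush_pot [[0.778 0.098]] 0.91
scene jar_b [[ 0.302 -0.235]] 0.87
scene jar_a [[ 0.302 -0.235]] 0.87
scene cup [[0.296 0.266]] 0.76
scene ledge [[0.573 0.004]] 0.89
scene rail [[0.674 0.002]] 0.75
scene tile [[0.57  0.021]] 0.74
scene tray [[0.577 0.321]] 0.92
side brush_pot [[0.781 0.098]] 0.8
side jar_b [[ 0.788 -0.132]] 0.98
side jar_a [[ 0.788 -0.132]] 0.98
side cup [[0.288 0.266]] 0.94
side ledge [[ 0.579 -0.002]] 0.84
side rail [[ 0.67  -0.004]] 0.63
side tile [[ 0.57  -0.002]] 0.56
side tray [[0.574 0.314]] 0.89
```

Emit:
{"api": "jog_arm", "payload": {
  "plan": [
    {"x":0.2,"y":-0.2},
    {"x":0.4,"y":-0.4},
    {"x":0.6,"y":-0.6},
    {"x":0.75,"y":-0.8},
    {"x":0.85,"y":-1},
    {"x":0.85,"y":-1}
  ],
  "hand": 1
}}

```text
invalid input at $.plan[0]: expected keys x, y, z, wx, wy, wz
```

Emit:
{"api": "jog_arm", "payload": {
  "plan": [
    {"x":0.2,"y":-0.2},
    {"x":0.4,"y":-0.4},
    {"x":0.6,"y":-0.6},
    {"x":0.75,"y":-0.8},
    {"x":0.85,"y":-1},
    {"x":0.85,"y":-1}
  ]
}}

```text
invalid input at $.plan[0]: expected keys x, y, z, wx, wy, wz
```

```bash
python3 go.py .47 .0115 .13 0.2
```

```text
1.4 [ 0.2953 -0.607   0.2313] head 25.94 q [ 1.01  0.48  0.02  1.56 -0.01  1.11 -0.08] F [ 0.4 -0.  -0.8] 1.0
shift [2.1382, -2.3985, 0.5066] turn [-0.0, 0.0, 0.143]
```

All six keys are needed in each row.

Emit:
{"api": "jog_arm", "payload": {
  "plan": [
    {"x":0.13,"y":-0.15,"z":0,"wx":0,"wy":0,"wz":0},
    {"x":0.26,"y":-0.3,"z":0,"wx":0,"wy":0,"wz":0},
    {"x":0.39,"y":-0.45,"z":0,"wx":0,"wy":0,"wz":0},
    {"x":0.52,"y":-0.6,"z":0,"wx":0,"wy":0,"wz":0},
    {"x":0.65,"y":-0.75,"z":0,"wx":0,"wy":0,"wz":0},
    {"x":0.78,"y":-0.9,"z":0,"wx":0,"wy":0,"wz":0}
  ],
  "hand": 1
}}

```text
t: 1.9
eef_pos: [0.357, -0.3751, 0.2315]
tool_rot: [0.0, 0.975, 0.224, 0.0]
contact_force: [0.3, -0.6, -0.3]
gripper_width: 1.0
```

Emit:
{"api": "jog_arm", "payload": {
  "plan": [
    {"x":0.13,"y":-0.15,"z":0,"wx":0,"wy":0,"wz":0.02},
    {"x":0.26,"y":-0.3,"z":0,"wx":0,"wy":0,"wz":0.04},
    {"x":0.39,"y":-0.45,"z":0,"wx":0,"wy":0,"wz":0.06},
    {"x":0.52,"y":-0.6,"z":0,"wx":0,"wy":0,"wz":0.08},
    {"x":0.65,"y":-0.75,"z":0,"wx":0,"wy":0,"wz":0.1},
    {"x":0.78,"y":-0.9,"z":0,"wx":0,"wy":0,"wz":0.12},
    {"x":0.78,"y":-0.9,"z":0,"wx":0,"wy":0,"wz":0.14}
  ]
}}

```text
t: 2.48
eef_pos: [0.4208, -0.1373, 0.2321]
tool_rot: [-0.001, 1.0, 0.01, 0.001]
contact_force: [0.1, 0.2, 0.0]
gripper_width: 1.0
```

```bash
python3 go.py .47 .0115 .13 0.2
```

```text
2.48 [ 0.4208 -0.1373  0.2321] head 1.14 q [ 0.39  0.1  -0.23  2.07  0.03  0.97 -1.4 ] F [0.1 0.2 0. ] 1.0
shift [0.2595, -0.7383, 0.5122] turn [-0.0005, -0.0008, 0.0052]
```

Emit:
{"api": "jog_arm", "payload": {
  "plan": [
    {"x":0.08,"y":-0.2,"z":0,"wx":0,"wy":0,"wz":0},
    {"x":0.15,"y":-0.4,"z":0.1,"wx":0,"wy":0,"wz":0.005},
    {"x":0.22,"y":-0.6,"z":0.2,"wx":0,"wy":0,"wz":0.005},
    {"x":0.26,"y":-0.738,"z":0.3,"wx":0,"wy":-0.001,"wz":0.005},
    {"x":0.26,"y":-0.738,"z":0.45,"wx":0,"wy":-0.001,"wz":0.005},
    {"x":0.26,"y":-0.738,"z":0.512,"wx":0,"wy":-0.001,"wz":0.005},
    {"x":0.26,"y":-0.738,"z":0.512,"wx":0,"wy":-0.001,"wz":0.005},
    {"x":0.26,"y":-0.738,"z":0.512,"wx":0,"wy":-0.001,"wz":0.005}
  ]
}}

```text
t: 3.15
eef_pos: [0.4698, 0.0113, 0.1299]
tool_rot: [-0.001, 1.0, 0.002, -0.001]
contact_force: [0.3, -0.1, 1.1]
gripper_width: 1.0
```

```bash
python3 go.py .47 .0115 .096 0.2
python3 - <<'E'
from look import *
im=cams.read_camera('side')[100:300,130:400,::-1];w=cams.read_camera('wrist')[:,:,::-1]
cv2.imwrite('pics/a1.png',np.hstack([cv2.resize(im,(400,300)),cv2.resize(w,(400,300))]))
E
```

```text
3.15 [0.4698 0.0113 0.1299] head 0.25 q [ 0.14  0.3  -0.34  2.11  0.14  0.76 -1.86] F [ 0.3 -0.1  1.1] 1.0
shift [0.0013, -0.0008, 0.1693] turn [-0.0005, 0.0006, 0.0003]
```

View pics/a1.png

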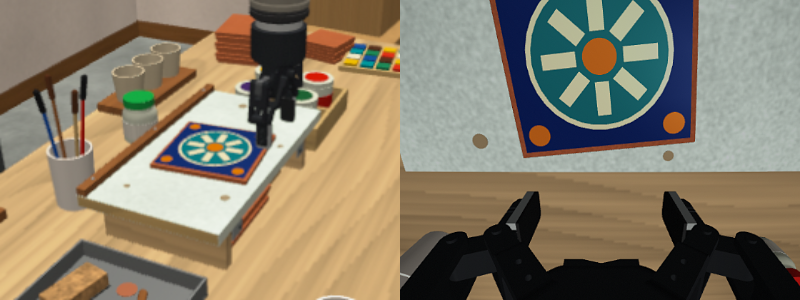

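The hand stands over the ledge's near edge, fingers astride the tile centre and clear of the tile. Next is a guarded descent.

Emit:
{"api": "jog_arm", "payload": {
  "plan": [
    {"x":0,"y":0,"z":0.09,"wx":0,"wy":0,"wz":0},
    {"x":0,"y":0,"z":0.165,"wx":0,"wy":0,"wz":0},
    {"x":0,"y":0,"z":0.165,"wx":0,"wy":0,"wz":0}
  ]
}}

```text
t: 3.5
eef_pos: [0.4706, 0.0099, 0.0978]
tool_rot: [-0.001, 1.0, 0.001, 0.0]
contact_force: [-0.4, -0.9, -0.3]
gripper_width: 1.004
```

Emit:
{"api": "jog_arm", "payload": {
  "plan": [
    {"x":0,"y":0,"z":0.01,"wx":0,"wy":0,"wz":0},
    {"x":0,"y":0,"z":0.02,"wx":0,"wy":0,"wz":0},
    {"x":0,"y":0,"z":0.02,"wx":0,"wy":0,"wz":0}
  ]
}}

```text
t: 3.75
eef_pos: [0.4712, 0.0096, 0.0946]
tool_rot: [-0.0, 1.0, 0.0, 0.001]
contact_force: [0.5, 0.0, 0.7]
gripper_width: 1.002
```

```bash
python3 go.py .47 .0115 .087 0.2
```

```text
3.75 [0.4712 0.0096 0.0946] head 0.03 q [ 0.12  0.36 -0.32  2.13  0.18  0.67 -1.89] F [0.5 0.  0.7] 1.0
shift [-0.0059, -0.0096, 0.0381] turn [-0.0003, -0.0007, -0.0009]
```

Emit:
{"api": "jog_arm", "payload": {
  "plan": [
    {"x":-0.006,"y":-0.01,"z":0.01,"wx":0,"wy":0,"wz":-0.001},
    {"x":-0.006,"y":-0.01,"z":0.01,"wx":0,"wy":0,"wz":-0.001}
  ]
}}

```text
t: 3.92
eef_pos: [0.4702, 0.0119, 0.0931]
tool_rot: [-0.001, 1.0, 0.002, 0.002]
contact_force: [-0.2, -0.3, 0.5]
gripper_width: 1.001
```

Emit:
{"api": "jog_arm", "payload": {
  "plan": [
    {"x":0,"y":0,"z":0.01,"wx":0,"wy":0,"wz":0},
    {"x":0,"y":0,"z":0.01,"wx":0,"wy":0,"wz":0}
  ]
}}

```text
t: 4.08
eef_pos: [0.4702, 0.012, 0.0911]
tool_rot: [-0.001, 1.0, 0.002, 0.002]
contact_force: [-0.1, 0.2, -0.2]
gripper_width: 0.998
```

Emit:
{"api": "jog_arm", "payload": {
  "plan": [
    {"x":0,"y":0,"z":0.01,"wx":0,"wy":0,"wz":0},
    {"x":0,"y":0,"z":0.01,"wx":0,"wy":0,"wz":0}
  ]
}}

```text
t: 4.25
eef_pos: [0.47, 0.0121, 0.0888]
tool_rot: [-0.001, 1.0, 0.002, 0.001]
contact_force: [0.1, -0.4, 0.4]
gripper_width: 0.998
```

Emit:
{"api": "jog_arm", "payload": {
  "plan": [
    {"x":0,"y":0,"z":0.01,"wx":0,"wy":0,"wz":0},
    {"x":0,"y":0,"z":0.01,"wx":0,"wy":0,"wz":0}
  ]
}}

```text
t: 4.42
eef_pos: [0.4698, 0.012, 0.0864]
tool_rot: [-0.001, 1.0, 0.002, 0.001]
contact_force: [-0.6, 0.5, 0.2]
gripper_width: 0.995
```

Emit:
{"api": "jog_arm", "payload": {
  "plan": [
    {"x":0,"y":0,"z":0.01,"wx":0,"wy":0,"wz":0},
    {"x":0,"y":0,"z":0.01,"wx":0,"wy":0,"wz":0}
  ]
}}

```text
t: 4.58
eef_pos: [0.4695, 0.012, 0.084]
tool_rot: [-0.0, 1.0, 0.002, 0.001]
contact_force: [-0.1, -0.9, 0.6]
gripper_width: 1.002
```

Emit:
{"api": "jog_arm", "payload": {
  "plan": [
    {"x":0,"y":0,"z":0.01,"wx":0,"wy":0,"wz":0},
    {"x":0,"y":0,"z":0.01,"wx":0,"wy":0,"wz":0}
  ]
}}

```text
t: 4.75
eef_pos: [0.4693, 0.012, 0.0817]
tool_rot: [-0.0, 1.0, 0.002, 0.001]
contact_force: [0.3, 0.3, 0.2]
gripper_width: 1.0
```

```bash
python3 go.py .47 .0115 .082 0.2
python3 - <<'E'
from look import *
im=cams.read_camera('side')[140:260,200:360,::-1];w=cams.read_camera('wrist')[:,:,::-1]
cv2.imwrite('pics/a2.png',np.hstack([cv2.resize(im,(400,300)),cv2.resize(w,(400,300))]))
E
```

```text
4.75 [0.4693 0.012  0.0817] head 0.26 q [ 0.11  0.38 -0.32  2.15  0.19  0.64 -1.91] F [0.3 0.3 0.2] 1.0
shift [0.0034, 0.0023, -0.0016] turn [-0.0003, -0.0004, 0.0003]
```

View pics/a2.png

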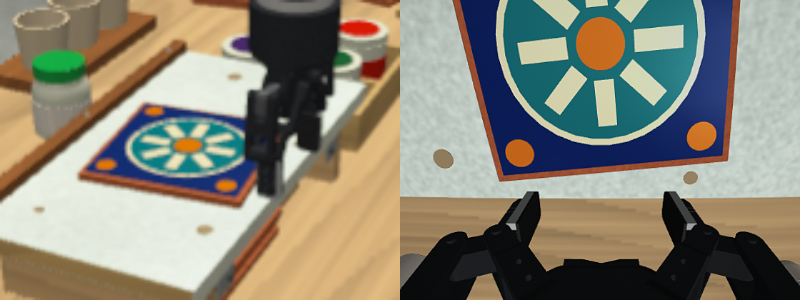

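No contact yet. The tips look just above the ledge's near edge, with the tile clear ahead of them. I'll keep going in 2 mm steps.

Emit:
{"api": "jog_arm", "payload": {
  "plan": [
    {"x":0.01,"y":0,"z":0.01,"wx":0,"wy":0,"wz":0},
    {"x":0.01,"y":0,"z":0.01,"wx":0,"wy":0,"wz":0}
  ]
}}

```text
t: 5.02
eef_pos: [0.4718, 0.012, 0.0797]
tool_rot: [-0.001, 1.0, 0.002, 0.001]
contact_force: [0.0, 0.2, -0.3]
gripper_width: 1.003
```

Emit:
{"api": "jog_arm", "payload": {
  "plan": [
    {"x":0.003,"y":0,"z":0.008,"wx":0,"wy":0,"wz":0},
    {"x":0.003,"y":0,"z":0.008,"wx":0,"wy":0,"wz":0}
  ]
}}

```text
t: 5.18
eef_pos: [0.4725, 0.012, 0.0779]
tool_rot: [-0.001, 1.0, 0.002, 0.001]
contact_force: [0.3, 0.1, 0.6]
gripper_width: 1.0
```

Emit:
{"api": "jog_arm", "payload": {
  "plan": [
    {"x":0.003,"y":0,"z":0.008,"wx":0,"wy":0,"wz":0},
    {"x":0.003,"y":0,"z":0.008,"wx":0,"wy":0,"wz":0}
  ]
}}

```text
t: 5.35
eef_pos: [0.4729, 0.012, 0.0768]
tool_rot: [-0.0, 1.0, 0.002, 0.0]
contact_force: [-3.5, 0.1, 9.6]
gripper_width: 1.001
```

Contact at TCP z = 0.077, so the open tips are 13 mm above the TCP. I raise about 3 mm and push in +x.

Emit:
{"api": "jog_arm", "payload": {
  "plan": [
    {"x":0,"y":0,"z":-0.018,"wx":0,"wy":0,"wz":0},
    {"x":0,"y":0,"z":-0.018,"wx":0,"wy":0,"wz":0}
  ]
}}

```text
t: 5.52
eef_pos: [0.4734, 0.0121, 0.081]
tool_rot: [-0.0, 1.0, 0.002, 0.001]
contact_force: [0.7, 0.5, 1.2]
gripper_width: 0.999
```

```bash
python3 go.py .505 .0115 .0802 0.2
```

```text
5.52 [0.4734 0.0121 0.081 ] head 0.25 q [ 0.11  0.39 -0.32  2.14  0.2   0.64 -1.91] F [0.7 0.5 1.2] 1.0
shift [0.1581, 0.0037, 0.0041] turn [-0.0002, -0.0006, 0.0003]
```

Emit:
{"api": "jog_arm", "payload": {
  "plan": [
    {"x":0.02,"y":0,"z":0.003,"wx":0,"wy":0,"wz":0},
    {"x":0.035,"y":0,"z":0.003,"wx":0,"wy":0,"wz":0},
    {"x":0.05,"y":0,"z":0.003,"wx":0,"wy":0,"wz":0},
    {"x":0.065,"y":0,"z":0.003,"wx":0,"wy":0,"wz":0},
    {"x":0.08,"y":0,"z":0.003,"wx":0,"wy":0,"wz":0},
    {"x":0.095,"y":0,"z":0.003,"wx":0,"wy":0,"wz":0},
    {"x":0.11,"y":0,"z":0.003,"wx":0,"wy":0,"wz":0},
    {"x":0.125,"y":0,"z":0.003,"wx":0,"wy":0,"wz":0},
    {"x":0.14,"y":0,"z":0.003,"wx":0,"wy":0,"wz":0},
    {"x":0.155,"y":0,"z":0.003,"wx":0,"wy":0,"wz":0}
  ]
}}

```text
t: 6.35
eef_pos: [0.5046, 0.0121, 0.0803]
tool_rot: [-0.0, 1.0, 0.002, 0.001]
contact_force: [-1.6, 0.1, -0.3]
gripper_width: 0.996
```

```bash
python3 go.py .513 .0115 .0802 0.2
cat > face.py <<'E'
from look import *
x0,x1,y0,y1=.45,.85,-.3,.35
for c in ['scene','side']:
    im=np.ascontiguousarray(cams.read_camera(c)[:,:,::-1]);cv2.imwrite(f'pics/last_{c}.png',im)
    a=rectify(c,im,.099,x0,x1,y0,y1); hsv=cv2.cvtColor(a,cv2.COLOR_BGR2HSV).astype(int)
    blue=(hsv[...,0]>100)&(hsv[...,0]<135)&(hsv[...,1]>120)&(hsv[...,2]<150)
    print(c,'face',np.round(rect(cv2.morphologyEx(blue.astype(np.uint8),cv2.MORPH_CLOSE,np.ones((9,9))),x0,y0),4))
E
python3 face.py
python3 - <<'E'
import cv2,numpy as np
from look import *
s=cv2.imread('pics/last_side.png')[140:260,200:360];w=cams.read_camera('wrist')[:,:,::-1]
cv2.imwrite('pics/a3.png',np.hstack([cv2.resize(s,(400,300)),cv2.resize(w,(400,300))]))
E
```

```text
6.35 [0.5046 0.0121 0.0803] head 0.23 q [ 0.11  0.43 -0.31  2.07  0.2   0.67 -1.9 ] F [-1.6  0.1 -0.3] 1.0
shift [0.042, 0.0029, 0.0008] turn [-0.0002, -0.0005, 0.0002]
scene face [5.93e-01 5.50e-03 1.32e+02 1.33e+02 9.00e+01]
side face [5.915e-01 2.500e-03 1.370e+02 1.350e+02 9.000e+01]
```

View pics/a3.png

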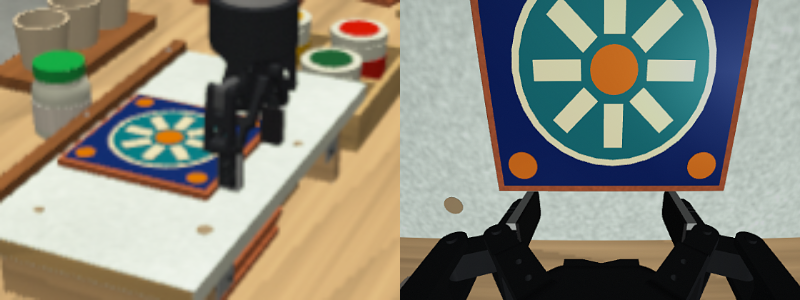

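Two-finger contact has squared the tile (face angle 90°), and it's about 7–8 mm short of the rail. I go on gently.

Emit:
{"api": "jog_arm", "payload": {
  "plan": [
    {"x":0.01,"y":0,"z":0,"wx":0,"wy":0,"wz":0},
    {"x":0.02,"y":0,"z":0,"wx":0,"wy":0,"wz":0},
    {"x":0.03,"y":0,"z":0,"wx":0,"wy":0,"wz":0},
    {"x":0.03,"y":0,"z":0,"wx":0,"wy":0,"wz":0}
  ]
}}

```text
t: 6.83
eef_pos: [0.5115, 0.0122, 0.0806]
tool_rot: [-0.0, 1.0, 0.002, 0.002]
contact_force: [0.6, 0.2, -0.5]
gripper_width: 1.004
```

Emit:
{"api": "jog_arm", "payload": {
  "plan": [
    {"x":0.006,"y":0,"z":0,"wx":0,"wy":0,"wz":0},
    {"x":0.006,"y":0,"z":0,"wx":0,"wy":0,"wz":0}
  ]
}}

```text
t: 7.0
eef_pos: [0.5129, 0.0122, 0.0806]
tool_rot: [-0.0, 1.0, 0.002, 0.002]
contact_force: [-0.5, 0.8, -0.2]
gripper_width: 1.001
```

Emit:
{"api": "jog_arm", "payload": {
  "plan": [
    {"x":0.006,"y":0,"z":0,"wx":0,"wy":0,"wz":0},
    {"x":0.006,"y":0,"z":0,"wx":0,"wy":0,"wz":0}
  ]
}}

```text
t: 7.17
eef_pos: [0.5141, 0.0121, 0.0806]
tool_rot: [-0.0, 1.0, 0.002, 0.002]
contact_force: [-2.2, -0.6, 0.3]
gripper_width: 0.997
```

Emit:
{"api": "jog_arm", "payload": {
  "plan": [
    {"x":0.006,"y":0,"z":0,"wx":0,"wy":0,"wz":0},
    {"x":0.006,"y":0,"z":0,"wx":0,"wy":0,"wz":0}
  ]
}}

```text
t: 7.33
eef_pos: [0.5142, 0.0121, 0.0804]
tool_rot: [-0.0, 1.0, 0.002, 0.0]
contact_force: [-4.8, 0.5, 2.6]
gripper_width: 1.001
```

Emit:
{"api": "jog_arm", "payload": {
  "plan": [
    {"x":0.006,"y":0,"z":0,"wx":0,"wy":0,"wz":0},
    {"x":0.006,"y":0,"z":0,"wx":0,"wy":0,"wz":0}
  ]
}}

```text
t: 7.5
eef_pos: [0.5141, 0.012, 0.0802]
tool_rot: [0.0, 1.0, 0.002, -0.001]
contact_force: [-5.1, 0.7, 3.2]
gripper_width: 1.001
```

```bash
python3 go.py .513 .0115 .0802 0.2;python3 face.py
```

```text
7.5 [0.5141 0.012  0.0802] head 0.23 q [ 0.1   0.44 -0.3   2.04  0.2   0.69 -1.9 ] F [-5.1  0.7  3.2] 1.0
shift [-0.0056, 0.0026, -0.0001] turn [0.0, 0.0006, 0.0002]
scene face [6.022000e-01 5.500000e-03 1.333972e+02 1.341379e+02 8.929270e+01]
side face [6.005e-01 2.500e-03 1.370e+02 1.350e+02 9.000e+01]
```

Emit:
{"api": "jog_arm", "payload": {
  "plan": [
    {"x":0.01,"y":0,"z":0,"wx":0,"wy":0,"wz":0},
    {"x":0.015,"y":0,"z":0,"wx":0,"wy":0,"wz":0},
    {"x":0.015,"y":0,"z":0,"wx":0,"wy":0,"wz":0}
  ]
}}

```text
t: 7.85
eef_pos: [0.5141, 0.012, 0.0796]
tool_rot: [0.001, 1.0, 0.002, -0.004]
contact_force: [-9.3, 0.1, 6.8]
gripper_width: 0.998
```

Emit:
{"api": "jog_arm", "payload": {
  "plan": [
    {"x":-0.02,"y":0,"z":0,"wx":0,"wy":0,"wz":0},
    {"x":-0.06,"y":0,"z":0,"wx":0,"wy":0,"wz":0},
    {"x":-0.1,"y":0,"z":-0.1,"wx":0,"wy":0,"wz":0},
    {"x":-0.12,"y":0,"z":-0.3,"wx":0,"wy":0,"wz":0},
    {"x":-0.12,"y":0,"z":-0.5,"wx":0,"wy":0,"wz":0},
    {"x":-0.12,"y":0.1,"z":-0.55,"wx":0,"wy":0,"wz":0},
    {"x":-0.12,"y":0.3,"z":-0.55,"wx":0,"wy":0,"wz":0},
    {"x":-0.12,"y":0.5,"z":-0.55,"wx":0,"wy":0,"wz":0},
    {"x":-0.12,"y":0.6,"z":-0.55,"wx":0,"wy":0,"wz":0},
    {"x":-0.12,"y":0.6,"z":-0.55,"wx":0,"wy":0,"wz":0}
  ]
}}

```text
t: 8.68
eef_pos: [0.4911, -0.114, 0.1903]
tool_rot: [0.002, 1.0, -0.002, -0.003]
contact_force: [-0.8, 0.5, -0.0]
gripper_width: 1.002
```

```bash
python3 go.py .595 -.11 .15 90.2;python3 face.py
python3 - <<'E'
import cv2,numpy as np
from look import *
b=rectify('scene',cv2.imread('pics/last_scene.png'),.09,.45,.72,-.25,.25)
b2=rectify('side',cv2.imread('pics/last_side.png'),.09,.45,.72,-.25,.25)
cv2.imwrite('pics/a4.png',np.vstack([b,b2]))
E
```

```text
8.68 [ 0.4911 -0.114   0.1903] head -0.23 q [ 0.34  0.26 -0.27  1.98  0.09  0.91 -1.56] F [-0.8  0.5 -0. ] 1.0
shift [0.5205, -0.023, 0.198] turn [-0.0007, 0.0025, -0.5024]
scene face [6.025e-01 5.500e-03 1.330e+02 1.330e+02 9.000e+01]
side face [6.005e-01 2.500e-03 1.370e+02 1.350e+02 9.000e+01]
```

View pics/a4.png

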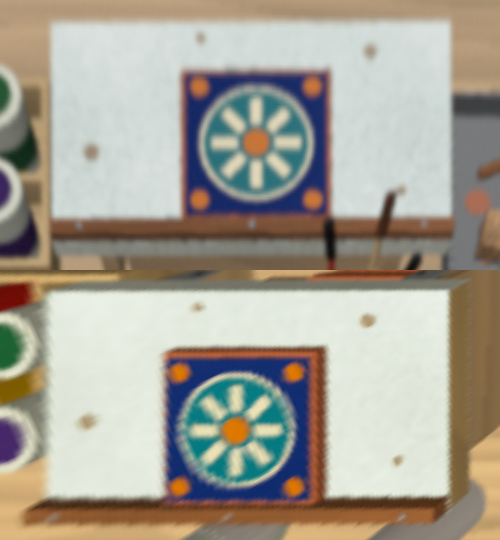

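The tile is square and flush against the rail in both views: centre y ≈ +0.004, ledge end at y = +0.200. I turn the hand 90° and go to the tile's −y side.

Emit:
{"api": "jog_arm", "payload": {
  "plan": [
    {"x":0.05,"y":0,"z":0.0,"wx":0,"wy":0.0025,"wz":-0.04},
    {"x":0.1,"y":0,"z":0.0,"wx":0,"wy":0.0025,"wz":-0.08},
    {"x":0.15,"y":0,"z":0.0,"wx":0,"wy":0.0025,"wz":-0.12},
    {"x":0.2,"y":0,"z":0.0,"wx":0,"wy":0.0025,"wz":-0.16},
    {"x":0.25,"y":0,"z":0.0,"wx":0,"wy":0.0025,"wz":-0.2},
    {"x":0.3,"y":0,"z":0.0,"wx":0,"wy":0.0025,"wz":-0.24},
    {"x":0.35,"y":0,"z":0.0,"wx":0,"wy":0.0025,"wz":-0.28},
    {"x":0.4,"y":0,"z":0.0,"wx":0,"wy":0.0025,"wz":-0.32},
    {"x":0.45,"y":0,"z":0.0,"wx":0,"wy":0.0025,"wz":-0.36},
    {"x":0.5,"y":0,"z":0.0,"wx":0,"wy":0.0025,"wz":-0.4},
    {"x":0.53,"y":0,"z":0.05,"wx":0,"wy":0.0025,"wz":-0.44},
    {"x":0.53,"y":0,"z":0.1,"wx":0,"wy":0.0025,"wz":-0.48}
  ]
}}

```text
t: 9.78
eef_pos: [0.5995, -0.1058, 0.1699]
tool_rot: [-0.001, 0.728, 0.686, 0.002]
contact_force: [0.4, 0.3, -0.2]
gripper_width: 1.004
```

```bash
python3 go.py .597 -.11 .11 90.2
```

```text
9.78 [ 0.5995 -0.1058  0.1699] head 86.63 q [ 0.48  0.49 -0.54  1.75  0.29  0.98 -0.23] F [ 0.4  0.3 -0.2] 1.0
shift [-0.0231, -0.0118, 0.2994] turn [0.0005, -0.0016, -0.0199]
```

Emit:
{"api": "jog_arm", "payload": {
  "plan": [
    {"x":-0.023,"y":-0.012,"z":0.1,"wx":0,"wy":-0.0015,"wz":-0.02},
    {"x":-0.023,"y":-0.012,"z":0.2,"wx":0,"wy":-0.0015,"wz":-0.02},
    {"x":-0.023,"y":-0.012,"z":0.3,"wx":0,"wy":-0.0015,"wz":-0.02},
    {"x":-0.023,"y":-0.012,"z":0.37,"wx":0,"wy":-0.0015,"wz":-0.02},
    {"x":-0.023,"y":-0.012,"z":0.37,"wx":0,"wy":-0.0015,"wz":-0.02}
  ]
}}

```text
t: 10.2
eef_pos: [0.5951, -0.1081, 0.093]
tool_rot: [-0.002, 0.705, 0.709, -0.0]
contact_force: [0.2, -0.3, 0.1]
gripper_width: 0.999
```

```bash
python3 go.py .597 -.11 .081 90.2
```

```text
10.2 [ 0.5951 -0.1081  0.093 ] head 90.35 q [ 0.46  0.58 -0.52  1.81  0.37  0.85 -0.22] F [ 0.2 -0.3  0.1] 1.0
shift [-0.0095, 0.0098, 0.0598] turn [-0.001, -0.0006, 0.0008]
```

Emit:
{"api": "jog_arm", "payload": {
  "plan": [
    {"x":0,"y":0.01,"z":0.04,"wx":-0.001,"wy":-0.0006,"wz":0.001},
    {"x":0,"y":0.01,"z":0.06,"wx":-0.001,"wy":-0.0006,"wz":0.001},
    {"x":0,"y":0.01,"z":0.06,"wx":-0.001,"wy":-0.0006,"wz":0.001}
  ]
}}

```text
t: 10.45
eef_pos: [0.597, -0.1075, 0.0807]
tool_rot: [-0.0, 0.706, 0.708, -0.0]
contact_force: [-0.2, 0.1, -1.3]
gripper_width: 1.002
```

```bash
python3 go.py .597 0 .0805 90.2
```

```text
10.45 [ 0.597  -0.1075  0.0807] head 90.21 q [ 0.45  0.6  -0.51  1.82  0.38  0.83 -0.24] F [-0.2  0.1 -1.3] 1.0
shift [0.5376, 0.002, 0.0009] turn [-0.0001, -0.0001, 0.0001]
```

Emit:
{"api": "jog_arm", "payload": {
  "plan": [
    {"x":0.04,"y":0,"z":0,"wx":0,"wy":0,"wz":0},
    {"x":0.08,"y":0,"z":0,"wx":0,"wy":0,"wz":0},
    {"x":0.1,"y":0,"z":0,"wx":0,"wy":0,"wz":0},
    {"x":0.12,"y":0,"z":0,"wx":0,"wy":0,"wz":0},
    {"x":0.145,"y":0,"z":0,"wx":0,"wy":0,"wz":0},
    {"x":0.17,"y":0,"z":0,"wx":0,"wy":0,"wz":0},
    {"x":0.195,"y":0,"z":0,"wx":0,"wy":0,"wz":0},
    {"x":0.22,"y":0,"z":0,"wx":0,"wy":0,"wz":0},
    {"x":0.245,"y":0,"z":0,"wx":0,"wy":0,"wz":0},
    {"x":0.27,"y":0,"z":0,"wx":0,"wy":0,"wz":0},
    {"x":0.295,"y":0,"z":0,"wx":0,"wy":0,"wz":0},
    {"x":0.32,"y":0,"z":0,"wx":0,"wy":0,"wz":0}
  ]
}}

```text
t: 11.45
eef_pos: [0.5968, -0.043, 0.0807]
tool_rot: [-0.0, 0.706, 0.708, -0.0]
contact_force: [-0.8, -2.7, 2.2]
gripper_width: 1.004
```

```bash
python3 go.py .597 0.0876 .0805 90.2; python3 face.py
```

```text
11.45 [ 0.5968 -0.043   0.0807] head 90.21 q [ 0.35  0.59 -0.52  1.84  0.38  0.82 -0.35] F [-0.8 -2.7  2.2] 1.0
shift [0.6531, 0.0035, 0.0009] turn [-0.0001, -0.0001, 0.0001]
scene face [6.02e-01 4.20e-02 1.32e+02 1.36e+02 9.00e+01]
side face [6.00e-01 4.20e-02 1.36e+02 1.36e+02 9.00e+01]
```

Emit:
{"api": "jog_arm", "payload": {
  "plan": [
    {"x":0.025,"y":0,"z":0,"wx":0,"wy":0,"wz":0},
    {"x":0.055,"y":0,"z":0,"wx":0,"wy":0,"wz":0},
    {"x":0.085,"y":0,"z":0,"wx":0,"wy":0,"wz":0},
    {"x":0.115,"y":0,"z":0,"wx":0,"wy":0,"wz":0},
    {"x":0.145,"y":0,"z":0,"wx":0,"wy":0,"wz":0},
    {"x":0.175,"y":0,"z":0,"wx":0,"wy":0,"wz":0},
    {"x":0.205,"y":0,"z":0,"wx":0,"wy":0,"wz":0},
    {"x":0.235,"y":0,"z":0,"wx":0,"wy":0,"wz":0},
    {"x":0.265,"y":0,"z":0,"wx":0,"wy":0,"wz":0},
    {"x":0.295,"y":0,"z":0,"wx":0,"wy":0,"wz":0},
    {"x":0.325,"y":0,"z":0,"wx":0,"wy":0,"wz":0},
    {"x":0.355,"y":0,"z":0,"wx":0,"wy":0,"wz":0}
  ]
}}

```text
t: 12.55
eef_pos: [0.5963, 0.03, 0.0807]
tool_rot: [-0.001, 0.705, 0.709, 0.0]
contact_force: [-0.9, -2.2, -1.2]
gripper_width: 1.0
```

```bash
python3 go.py .597 0.0885 .0805 90.2; python3 face.py
```

```text
12.55 [0.5963 0.03   0.0807] head 90.31 q [ 0.24  0.59 -0.52  1.84  0.38  0.82 -0.47] F [-0.9 -2.2 -1.2] 1.0
shift [0.2925, 0.0052, 0.0016] turn [-0.0001, -0.0005, 0.0006]
scene face [6.054000e-01 7.980000e-02 1.388743e+02 7.588210e+01 7.904590e+01]
side face [5.995e-01 1.150e-01 1.370e+02 1.360e+02 9.000e+01]
```

Emit:
{"api": "jog_arm", "payload": {
  "plan": [
    {"x":0.025,"y":0.002,"z":0,"wx":0,"wy":0,"wz":0.0006},
    {"x":0.055,"y":0.004,"z":0,"wx":0,"wy":0,"wz":0.0006},
    {"x":0.085,"y":0.004,"z":0,"wx":0,"wy":0,"wz":0.0006},
    {"x":0.115,"y":0.004,"z":0,"wx":0,"wy":0,"wz":0.0006},
    {"x":0.145,"y":0.004,"z":0,"wx":0,"wy":0,"wz":0.0006},
    {"x":0.175,"y":0.004,"z":0,"wx":0,"wy":0,"wz":0.0006},
    {"x":0.205,"y":0.004,"z":0,"wx":0,"wy":0,"wz":0.0006},
    {"x":0.23,"y":0.004,"z":0,"wx":0,"wy":0,"wz":0.0006},
    {"x":0.25,"y":0.004,"z":0,"wx":0,"wy":0,"wz":0.0006},
    {"x":0.265,"y":0.004,"z":0,"wx":0,"wy":0,"wz":0.0006},
    {"x":0.275,"y":0.004,"z":0,"wx":0,"wy":0,"wz":0.0006}
  ]
}}

```text
t: 13.57
eef_pos: [0.5967, 0.0868, 0.0811]
tool_rot: [-0.001, 0.705, 0.709, 0.001]
contact_force: [-0.5, -1.3, -0.5]
gripper_width: 0.999
```

```bash
python3 go.py .597 0.0895 .0805 90.2; python3 face.py
python3 - <<'E'
import cv2,numpy as np
from look import *
b=rectify('scene',cv2.imread('pics/last_scene.png'),.09,.45,.72,-.15,.3)
b2=rectify('side',cv2.imread('pics/last_side.png'),.09,.45,.72,-.15,.3)
cv2.imwrite('pics/a5.png',np.vstack([b,b2]))
E
```

```text
13.57 [0.5967 0.0868 0.0811] head 90.33 q [ 0.15  0.59 -0.53  1.82  0.39  0.83 -0.57] F [-0.5 -1.3 -0.5] 1.0
shift [0.0133, 0.0014, 0.003] turn [0.0001, -0.0009, 0.0007]
scene face [  0.6263   0.2097  66.8307 145.8963  37.5126]
side face [  0.6      0.1705 138.     137.      90.    ]
```

View pics/a5.png

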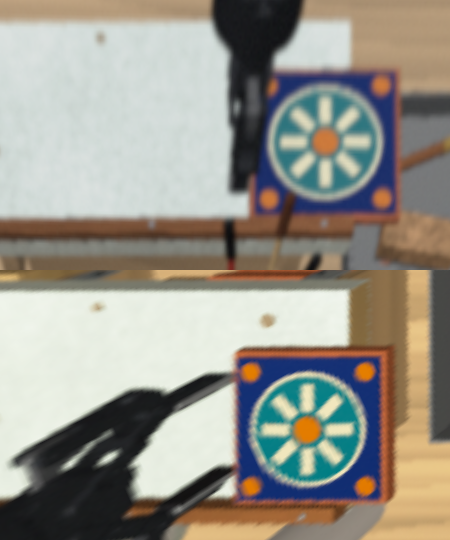

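Both views show the tile flush with the rail, overhanging about 46–48 mm (edge at col ~397, ledge end at col 350). I push another 3 mm, then back off.

Emit:
{"api": "jog_arm", "payload": {
  "plan": [
    {"x":0.008,"y":0.001,"z":0.002,"wx":0,"wy":0,"wz":0},
    {"x":0.015,"y":0.001,"z":0.002,"wx":0,"wy":0,"wz":0},
    {"x":0.015,"y":0.001,"z":0.002,"wx":0,"wy":0,"wz":0}
  ]
}}

```text
t: 13.92
eef_pos: [0.5972, 0.0898, 0.0809]
tool_rot: [-0.001, 0.705, 0.709, 0.001]
contact_force: [0.9, -1.5, 0.7]
gripper_width: 1.0
```

Emit:
{"api": "jog_arm", "payload": {
  "plan": [
    {"x":-0.02,"y":0,"z":0,"wx":0,"wy":0,"wz":0},
    {"x":-0.06,"y":0,"z":0,"wx":0,"wy":0,"wz":0},
    {"x":-0.12,"y":0,"z":0,"wx":0,"wy":0,"wz":0},
    {"x":-0.2,"y":0,"z":-0.1,"wx":0,"wy":0,"wz":0},
    {"x":-0.3,"y":0,"z":-0.25,"wx":0,"wy":0,"wz":0},
    {"x":-0.4,"y":0,"z":-0.4,"wx":0,"wy":0,"wz":0},
    {"x":-0.5,"y":0,"z":-0.6,"wx":0,"wy":0,"wz":0},
    {"x":-0.6,"y":0.1,"z":-0.75,"wx":0,"wy":0,"wz":0},
    {"x":-0.7,"y":0.2,"z":-0.8,"wx":0,"wy":0,"wz":0},
    {"x":-0.8,"y":0.3,"z":-0.8,"wx":0,"wy":0,"wz":0},
    {"x":-0.85,"y":0.35,"z":-0.8,"wx":0,"wy":0,"wz":0},
    {"x":-0.85,"y":0.35,"z":-0.8,"wx":0,"wy":0,"wz":0}
  ]
}}

```text
t: 14.92
eef_pos: [0.6694, -0.086, 0.2401]
tool_rot: [0.0, 0.707, 0.707, 0.001]
contact_force: [-1.2, -0.8, -0.4]
gripper_width: 0.999
```

```bash
python3 go.py .597 0.0895 .0805 90.2; python3 face.py
python3 - <<'E'
import cv2,numpy as np
from look import *
b=rectify('scene',cv2.imread('pics/last_scene.png'),.098,.5,.7,.05,.3)
b2=rectify('side',cv2.imread('pics/last_side.png'),.098,.5,.7,.05,.3)
b=np.vstack([b,b2]);cv2.imwrite('pics/a6.png',np.hstack([cv2.resize(b,(375,600)),cv2.resize(np.vstack([cv2.imread('pics/last_scene.png'),cv2.imread('pics/last_side.png')]),(400,600))]))
E
```

```text
14.92 [ 0.6694 -0.086   0.2401] head 89.95 q [ 0.41  0.53 -0.54  1.52  0.28  1.18 -0.18] F [-1.2 -0.8 -0.4] 1.0
shift [0.8761, -0.3644, 0.7986] turn [0.0006, -0.0004, -0.0014]
scene face [  0.627    0.2112  68.0722 148.0668  38.8036]
side face [  0.6001   0.173  137.4902 137.157   89.3179]
```

View pics/a6.png

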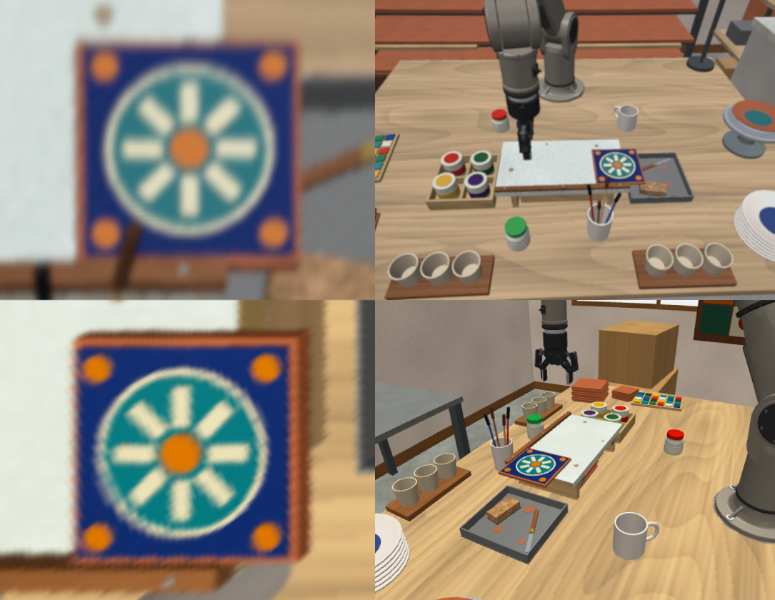

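The hand is clear and the overhang reads 47–50 mm. I check flushness precisely by comparing the orange corner dots with the moment the tile was pressed on the rail.

Run:
```python
from look import *
def dots(im):
    h=cv2.cvtColor(im,cv2.COLOR_BGR2HSV).astype(int)
    m=((h[...,0]<20)&(h[...,0]>7)&(h[...,1]>130)&(h[...,2]>150)).astype(np.uint8)
    n,l,s,c=cv2.connectedComponentsWithStats(m)
    return np.array([c[i] for i in range(1,n) if 120<s[i,4]<600])
a=cv2.imread('pics/a4.png')
for k,c in enumerate(['scene','side']):
    for im,y0 in ((a[270*k:270*k+270],-.25),(rectify(c,cv2.imread(f'pics/last_{c}.png'),.09,.45,.72,-.25,.3),-.25)):
        d=dots(im);print(c,np.round(np.c_[450+d[:,1],d[:,0]-250],1).tolist())
```

```text
scene [[536.3, -51.1], [535.6, 62.1], [592.0, 5.9], [649.4, -50.7], [649.2, 62.5]]
scene [[535.6, 120.9], [535.1, 234.3], [591.4, 177.8], [648.8, 121.4], [648.3, 234.6]]
side [[457.7, 101.4], [467.4, -220.5], [552.3, -71.2], [552.1, 43.5], [610.2, -14.8], [666.9, -71.1], [666.7, 43.6], [698.8, -221.9], [696.0, 167.8], [702.9, -119.2]]
side [[457.6, 101.2], [467.5, -220.5], [551.5, 217.3], [552.0, 102.5], [609.5, 159.2], [666.5, 103.0], [666.1, 217.5], [698.6, -221.9], [696.1, 167.6], [702.8, -119.6]]
```

The dots shifted −0.6 mm in x over 172 mm of travel, which matches the ledge's own 0.2° turn. The angle is unchanged, so the tile is still flush and square. I hand in.

```bash
python3 -c "
from station import bot,monitor
print(bot.hand_in(),monitor.get_obs()['t'])"
```

```text
the job is handed in; nothing more can be done
the job is handed in; nothing more can be done
```

The tile now lies square against the rail with about a third of it over the tray end. I handed the job in at about 15 s on the robot's clock, well inside the 61 s limit.

- **Pushing:** I pushed with both open fingertips about 3 mm above the ledge, on the tile's bare sides only. The first push took it back until it stopped on the rail, ending with a firm press of about 9 N. The second took it about 171 mm along the rail, after which I withdrew the hand up and away.
- **Overhang:** the tile extends about 50 mm past the ledge end in the scene camera and 47–48 mm in the side camera. The two disagree by 2–3 mm, within the calibration error; a third of the tile is 50 mm.
- **Flush and square:** the corner dots show the same angle as when the tile was pressed on the rail. Its 0.6 mm shift in x matches the ledge's own 0.2° turn. The last outline fit was less clean: the side camera read 89.3° instead of 90°. The scene camera's fit was unusable because the brushes hid part of the tile, so I relied on the dots.
- **Other objects:** in the last pictures everything else looks where it was; I did not measure it. Push forces stayed under about 10 N in every reading, but I lightly touched the ledge once (also about 10 N) to find the fingertip height.

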